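# Lay out a turned-parts sample set on the light plate

## Task

Lay out the sample set on the light plate: feed the square bar endwise through the guide tube until it stands out at least 20 mm at both ends, stand the flanged bush, flange down, centred on top of the dark stone block, and lay the hex nut flat on the plate midway between the tube and the block. Lay the spacer ring flat on the plate to the right of the nut (as the robot sees it), square to the line from tube to block, with a gap of about 30 mm between nut and ring. Let go of everything and leave the mug, the loupe and the red bin where they stand.

Things in the scene. Friction and masses are not known exactly. Their poses are not given: they have to be found in the camera images.
- light_plate: Fixed aluminium light plate, white top, 300 (its x) x 260 (its y) x 10 mm; top at z = 10 mm. Origin: underside, at the point midway between guide tube and stone block, 20 mm to +y of the plate's middle. x runs away from the robot, y to the robot's left (yawed up to 0.2 rad). Tube and block stand on it at x = +100 and -100 mm, y = 0; which is the far one changes.
- guide_tube: Fixed level square steel tube, 60 mm long, on a stand with a 50 x 50 mm foot on the light plate; same yaw as the plate. Origin: centre of the foot's underside, on the plate's top. It runs along its y, axis 40 mm above the origin, open at both ends (y = +-30 mm), no chamfer; opening 20 x 20 mm, outside 28 x 28 mm. The bar may be fed from either end.
- stone_block: Fixed dark stone block on the light plate, 80 x 80 mm, 20 mm high; same yaw as the plate. Origin: centre of its underside, on the plate's top.
- bar: Loose square steel bar, 180 mm long, 12 x 12 mm, about 0.2 kg, lying on the bench to the robot's left. Origin: centre of its underside; its x runs along its length (both ends alike), z up.
- bush: Loose steel flanged bush (closed bore) standing flange down on the bench: flange 50 mm diameter and 8 mm thick, above it a hub of 30 mm diameter; 36 mm high in all, about 0.25 kg. Origin: centre of its underside, z up.
- nut: Loose dark steel hex nut lying flat on the bench: 41 mm across flats (flats face its x axis and every 60 degrees from it), 47 mm across corners, 22 mm high, bore about 22 mm, about 0.16 kg. Origin: centre of its underside, z up.
- ring: Loose steel spacer ring lying flat on the bench: outer diameter 54 mm, bore 34 mm, 16 mm high, about 0.14 kg. Origin: centre of its underside, z up.
- mug: Bystander, not to be disturbed: white mug, 76 mm diameter, 90 mm high, handle about 30 mm out, right of the plate. Origin: centre of its underside.
- loupe: Bystander, not to be disturbed: black standing loupe, 48 mm diameter, 50 mm high, beyond the plate. Origin: centre of its underside.
- red_bin: Bystander, not to be disturbed: red open parts bin 110 x 160 mm, 60 mm high, at the far left. Origin: centre of its underside.
Not all that is in view belongs to the job. Leave any turquoise look-alike of the ring alone.

How it is judged:
By the outcome, as a careful person would: the job done as asked, in the order asked, and still so for the second after the job is handed in, with the robot touching nothing.
It also fails if it takes over 118 s, if anything falls off the work surface, if the arm or the gripper's body presses on something with over 40 N, if the wrist force passes 120 N, or if a joint passes its speed limit or range.

## Robot

A 6-joint arm with a two-finger parallel gripper is mounted at the origin on the work surface. World frame = base frame: x ahead of the robot, y to its left, z up, the work surface at z = 0. Lengths are in mm, angles in degrees, forces in N, time in s.
With the tool pointing down it reaches from about 400 to 925 mm from the base axis. Payload 3.4 kg.
Tool frame: the origin (TCP) lies at the very end of the fingers, on their centre line; the grasp point (between the pads) lies 19 mm behind it; z points along the fingers, y is the line along which they close (so a half turn about z gives the same grasp; the last joint's range is limited). The gripper opens to 85 mm and grips with 20 to 120 N. Pads are 22 mm wide; open, the fingers measure 114 mm over their backs; the gripper's body (76 mm by 85 mm) begins 54 mm behind the grasp point. The pads swing forward as they close: fully open they stand 13 mm farther back than shut.
Start: joints at [-72.221, 17.578, 86.31, -0, 76.112, -4.211], TCP at [215.284, -533.183, 231.305] pointing down, gripper open.
Joint ranges: [-179.03, 179.03], [-60, 130.46], [8.19, 133.38], [-81.62, 261.62], [5.75, 156.47], [-153.77, 153.77]. Speed limits (degrees/s): [147.25, 147.25, 180, 180, 180, 180].

## Interface

Orientations are given as a 3x3 rotation matrix whose columns are the frame's x, y, z axes.
In Python, from rig import env gives the robot as it stands. The module is installed in compiled form; this text tells all that it offers. Calls block until the motion is done:
- env.move_to(position, orientation): joint-space move of the TCP to a pose.
- env.movel(position, v=150, orientation=None): straight line of the TCP; orientation=None keeps the orientation; v is the mean speed in mm/s.
- env.goto_joints(angles): joint-space move.
- env.command_gripper(opening, force=None): finger opening in mm; force is the grip in N (None keeps the last); returns when the fingers have stopped.
- env.dwell(seconds).
- env.ik(position, orientation): joint angles nearest the present ones, or None.
- env.grab_frame(name): name is "scene" or "top" or "wrist"; returns a dict with "img" (420x560x3 uint8, red, green, blue), "K" (3x3 intrinsics, pixels), "rvec" (rotation vector, rad) and "tvec" (3), from world to camera coordinates, as OpenCV has them; the wrist camera has in their place "hand_eye" (4x4, takes a point from camera to tool coordinates, whose origin is the TCP and whose axes are the flange's). Camera axes: x right, y down, z forward; pixel columns grow to the right and rows downward; lengths in mm; the calibration is good to about 2 mm. A picture is of the moment at which its call begins: read the wrist's pose just before it. There is no depth.
A pose or a line that the arm cannot do raises env.MotionError and nothing moves.
- env.sign_off(): hands the job in; it is judged then, once.
Trained networks look in a picture, given as the dict that the camera call returned (one of the last four; its "shot" number tells which), for a name from the list of things; names that differ only in an ending like _2 or _b are one class to them, and where a whole thing is asked for, a point or a joint stands for the part that bears it (a point fixed in the world has none). Each returns a list of dicts, best first, with "score" (0 to 1); they miss things now and then, are a little off and sometimes report something else, mostly with a low value. They report only what shows in the picture. A call takes as long as a camera call. They do not tell look-alikes from the thing itself.
- env.spot_in(name, picture): "pixel" ([row, column] in pixels, amid what is visible of it).
- env.masks_of(name, picture): "mask" (420x560 bool, what is visible of it) and "pixel" ([row, column] in pixels, amid what is visible of it).
- env.mark_of(name, picture): "pixel" ([row, column] in pixels: a listed point, or the origin of a listed thing).
Readings, each from a call of its own:
- env.current_time(): time.
- env.current_joint_pos(): joint angles.
- env.current_joint_velocities(): joint speeds.
- env.current_joint_torque(): joint torques, N m.
- env.current_ee_pos(): TCP position.
- env.current_eef_rot(): TCP orientation.
- env.current_force(): force on the tool from outside, world axes, zero at the start.
- env.current_torque(): the same for the moment, N m.
- env.current_grip_width(): finger opening in mm.
- env.current_gripper_force(): force on a finger pad.
Only numpy, scipy, OpenCV 4.12 (cv2) and the standard library are available. Lean on these libraries where they do the work, as an engineer would, in place of code of your own. Each camera call takes 0.05 s, during which the arm holds its last target. There are 200 camera calls.

## Working session

There is one attempt and no reset: what is moved stays moved. The work goes in short steps, each a Python script; the robot and the scene stay as the last script left them, time stands still between calls to the robot, and variables do not carry over. Pictures are saved under pics/ and viewed, at most 14 in all, crops included, and the job is handed in when it is done.

```bash
mkdir -p pics; ls; cat > h.py <<'E'
import numpy as np, cv2
from rig import env
def ray(f,px):
    """world ray from [row,col]"""
    K=f["K"]
    if "rvec" in f:
        R=cv2.Rodrigues(np.array(f["rvec"],float))[0]; t=np.array(f["tvec"],float).ravel()
        c=-R.T@t; M=R.T
    else:
        H=np.array(f["hand_eye"]); Rt=f["Rt"]; c=Rt@H[:3,3]+f["pt"]; M=Rt@H[:3,:3]
    d=M@np.linalg.inv(K)@np.array([px[1],px[0],1.0])
    return c,d
def onz(f,px,z):
    c,d=ray(f,px); return (c+d*(z-c[2])/d[2])
def proj(f,P):
    P=np.atleast_2d(P).astype(float)
    if "rvec" in f:
        R=cv2.Rodrigues(np.array(f["rvec"],float))[0]; t=np.array(f["tvec"],float).ravel()
        q=(R@P.T).T+t
    else:
        H=np.array(f["hand_eye"]); W=np.eye(4); W[:3,:3]=f["Rt"]; W[:3,3]=f["pt"]
        A=np.linalg.inv(W@H); q=(A[:3,:3]@P.T).T+A[:3,3]
    u=(K:=f["K"])@q.T; return (u[:2]/u[2]).T[:,::-1]
def shot(n):
    if n=="wrist": p=np.array(env.current_ee_pos()); R=np.array(env.current_eef_rot())
    f=env.grab_frame(n)
    if n=="wrist": f["pt"]=p; f["Rt"]=R
    return f
def save(f,name,crop=None,s=1):
    im=f["img"]
    if crop: im=im[crop[0]:crop[1],crop[2]:crop[3]]
    im=cv2.resize(im,None,fx=s,fy=s,interpolation=cv2.INTER_CUBIC)
    cv2.imwrite("pics/"+name,im[:,:,::-1])
def down(a):
    """tool down, finger closing axis (y) at world angle a deg"""
    a=np.radians(a); y=np.array([np.cos(a),np.sin(a),0]); z=np.array([0,0,-1.]); x=np.cross(y,z)
    return np.stack([x,y,z],1)
E
cat > a.py <<'E'
from h import *
fs=[shot("top"),shot("scene")]
for f,n in zip(fs,("top","scene")):
    save(f,n+"1.png",s=1.4)
    R=cv2.Rodrigues(np.array(f["rvec"],float))[0]
    print(n,"cam",(-R.T@np.array(f["tvec"]).ravel()).round(), "Kf",f["K"][0,0])
    for o,z in [("light_plate",0),("guide_tube",10),("stone_block",10),("bar",0),("bush",0),("nut",0),("ring",0),("mug",0),("loupe",0),("red_bin",0)]:
        for d in env.mark_of(o,f)[:3]:
            print(o,round(d["score"],2),np.round(d["pixel"]),onz(f,d["pixel"],z).round(1)[:2])
print(env.current_time(),env.current_eef_rot())
E
python3 a.py
```

```text
pics
top cam [ 383.   16. 1062.] Kf 442.36920206509444
light_plate 0.72 [214. 336.] [ 561.7 -109.8]
guide_tube 0.73 [259. 327.] [452.6 -85.2]
stone_block 0.97 [178. 341.] [ 648.6 -121.2]
stone_block 0.66 [221. 337.] [ 544.1 -109.1]
bar 0.78 [188. 196.] [624.1 234.4]
bush 0.85 [255. 134.] [459.1 377.1]
nut 0.53 [258. 217.] [453.6 178. ]
nut 0.21 [184. 104.] [633.3 462.8]
ring 0.71 [292. 192.] [372.9 234.8]
ring 0.64 [298. 150.] [357.3 334.7]
ring 0.6 [251. 169.] [468.6 294.2]
mug 0.57 [227. 461.] [ 531.9 -409.8]
mug 0.17 [262. 329.] [446.7 -90.2]
loupe 0.55 [125. 308.] [788.2 -41.9]
red_bin 0.61 [186. 101.] [628.2 470.6]
scene cam [1413.  155. 1000.] Kf 489.5283935666645
light_plate 0.68 [225. 232.] [ 542.2 -113.6]
light_plate 0.63 [207. 133.] [ 528.6 -406.3]
guide_tube 0.92 [200. 244.] [ 448.1 -102.5]
stone_block 0.95 [251. 216.] [ 646.8 -129.4]
stone_block 0.32 [306. 232.] [800.  -48.8]
bar 0.56 [268. 354.] [626.8 227. ]
bush 0.52 [227. 416.] [450.1 385.9]
nut 0.78 [219. 345.] [459.6 188.9]
nut 0.2 [282. 449.] [624.3 464.6]
ring 0.8 [225. 380.] [461.  288.7]
ring 0.58 [204. 399.] [367.4 338. ]
ring 0.5 [182. 385.] [282.2 295.1]
mug 0.92 [206. 129.] [ 527.4 -416.9]
loupe 0.62 [305. 234.] [790.1 -47.8]
red_bin 0.58 [282. 450.] [623.1 466.2]
1.1 [[ 9.27260885e-01  3.74415880e-01 -2.31128828e-05]
 [ 3.74415881e-01 -9.27260884e-01  4.57199116e-05]
 [-4.31341120e-06 -5.10481160e-05 -9.99999999e-01]]
```

View pics/top1.png

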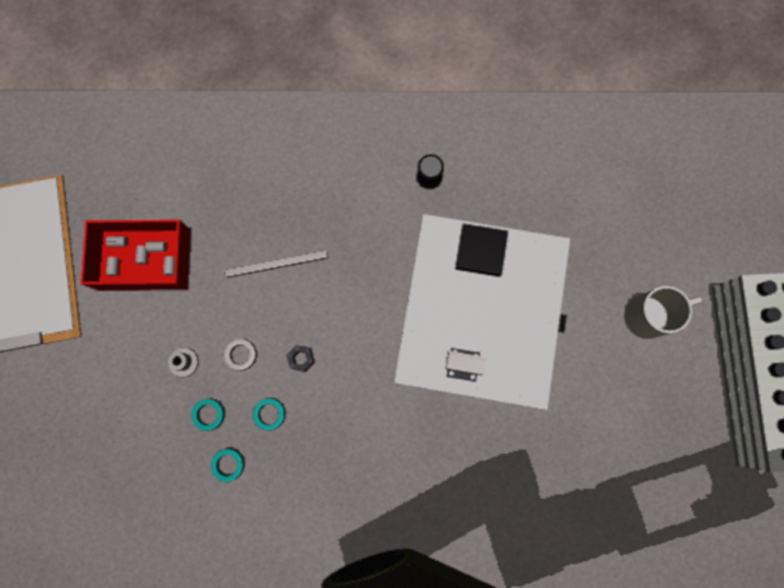

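View pics/scene1.png

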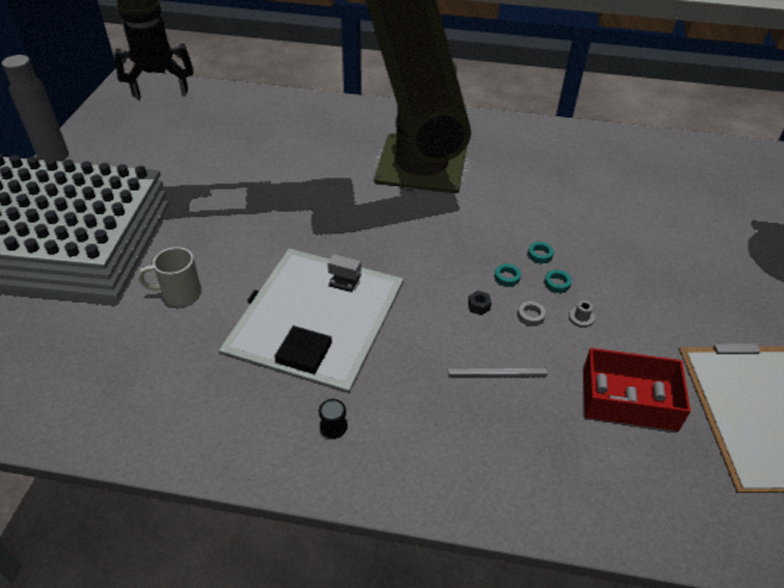

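Top view (original pixels): the tube is the near one at [259,332] and the block is the far one at [178,344]. There are four ring-like objects. The grey one at [253,171] fits "steel spacer ring". The turquoise ones at [296,148], [296,192] and [332,162] are look-alikes. The wrist close-ups come next, and they will also confirm the ring.

```bash
cat > b.py <<'E'
from h import *
def look(p,a,name,objs):
    env.move_to(p,down(a)); env.dwell(.2)
    f=shot("wrist"); save(f,name,s=1.4)
    for o,z in objs:
        for d in env.mark_of(o,f)[:2]:
            print(o,round(d["score"],2),np.round(d["pixel"]),onz(f,d["pixel"],z).round(1)[:2])
    np.save(name+".npy",f,allow_pickle=True)
f=look([500,-110,400],-90,"wplate.png",[("guide_tube",10),("stone_block",10),("light_plate",0)])
f=look([500,260,380],-90,"wobj.png",[("bar",0),("bush",0),("nut",0),("ring",0)])
f=np.load("wobj.png.npy",allow_pickle=True).item(); print(f["hand_eye"].round(2)); print(env.current_time())
E
python3 b.py
```

```text
guide_tube 0.86 [187. 267.] [446.7 -90.9]
light_plate 0.92 [120. 278.] [ 549.9 -108.1]
bar 0.82 [ 69. 299.] [623.2 230.5]
bush 0.78 [187. 199.] [448.8 386. ]
nut 0.92 [179. 328.] [461.5 182.8]
nut 0.61 [ 51. 556.] [ 647.3 -133.6]
ring 0.83 [237. 232.] [365.2 337.2]
ring 0.64 [239. 295.] [361.4 233.5]
[[   0.     -0.96   -0.28   70.65]
 [   1.      0.      0.     -0.94]
 [  -0.     -0.28    0.96 -143.02]
 [   0.      0.      0.      1.  ]]
5.275
```

View pics/wplate.png

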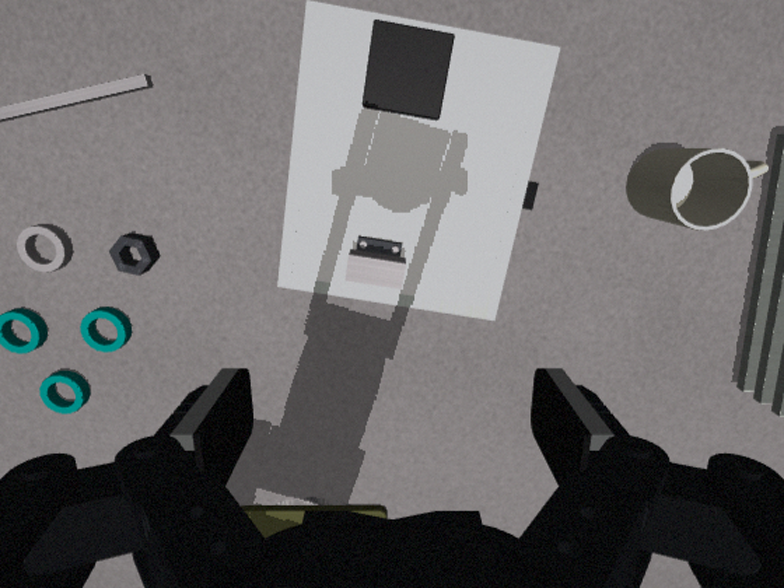

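View pics/wobj.png

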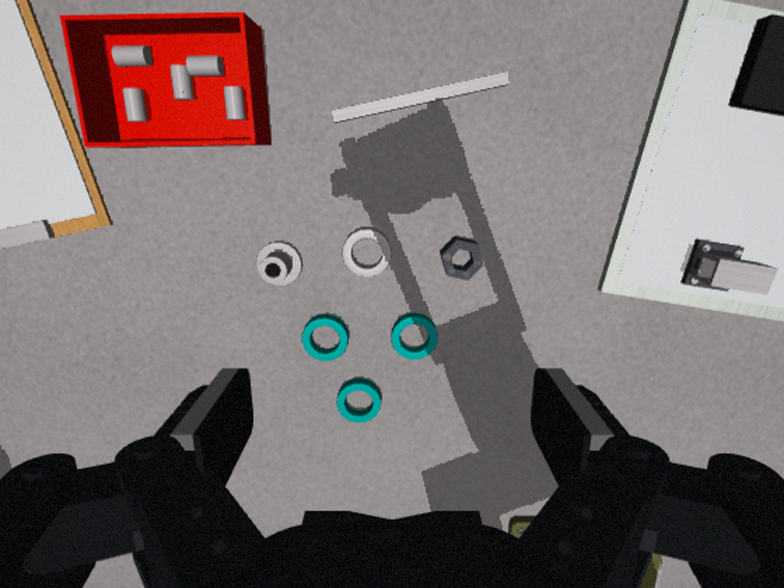

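The only grey ring is at original wrist pixel [180,261]; the other three are turquoise. The bar ends are at [83,238] and [56,363]. The tube stands near and the block far on the plate. Next I fit the poses from the clicked corners.

```bash
cat > c.py <<'E'
from h import *
from scipy.optimize import least_squares
fp=np.load("wplate.png.npy",allow_pickle=True).item(); fo=np.load("wobj.png.npy",allow_pickle=True).item()
rc=lambda L:np.array([[y/1.4,x/1.4] for x,y in L])
# plate frame points (x,y,z); plate y -150..110, x +-150
P=np.array([[150,-150,10],[-150,-150,10],[-150,110,10]]+[[60+80*a,s*40,30] for a,s in ((1,1),(1,-1),(0,-1),(0,1))]+[[-86,14*0+30,64],[-86,-30,64],[-114,-30,64],[-114,30,64]],float)
px=rc([(560,46),(495,320),(278,288),(374,20),(454,35),(439,118),(363,104),(351,253),(406,259),(403,290),(346,284)])
def T(q,P):
    c,s=np.cos(q[2]),np.sin(q[2]); return np.c_[q[0]+c*P[:,0]-s*P[:,1],q[1]+s*P[:,0]+c*P[:,1],P[:,2]]
r=least_squares(lambda q:(proj(fp,T(q,P))-px).ravel(),[550,-108,-.165],loss="soft_l1"); print("plate",r.x.round(3),np.degrees(r.x[2]).round(2)); print((proj(fp,T(r.x,P))-px).round(1).tolist())
q=r.x; t=T(q,np.array([[-100,0,0],[100,0,0.]])); print("tube",t[0],"block",t[1])
B=np.array([[90,6,12],[90,-6,12],[-90,-6,12],[-90,6,12]],float); pb=rc([(332,111),(334,122),(509,84),(507,72)])
r=least_squares(lambda q:(proj(fo,T(q,B))-pb).ravel(),[624,231,np.radians(101)]); 
B2=B[:,:]; print("bar",r.x.round(3),np.degrees(r.x[2]).round(2),r.fun.round(1))
for n,c,z in (("ring",(366,252),16),("nut",(461,258),22),("bushflange",(279,265),8)): print(n,onz(fo,rc([c])[0],z).round(1))
E
python3 c.py
```

```text
plate [ 5.46466e+02 -1.10522e+02 -1.58000e-01] -9.06
[[0.1, 0.2], [0.0, 0.5], [-0.6, 0.2], [-0.8, -0.5], [-1.2, 0.5], [1.1, 0.3], [1.7, -0.9], [1.2, -1.0], [3.3, 0.7], [-0.6, -0.3], [-2.5, 0.0]]
tube [447.7148521  -94.76782925   0.        ] block [ 645.21720282 -126.27689876    0.        ]
bar [621.112 230.574   1.773] 101.58 [ 8.5  1.3 -8.1 -2.1 -8.9 -0.9  8.9  1.7]
ring [464.  286.7  16. ]
nut [458.6 183.8  22. ]
bushflange [447.7 384.3   8. ]
```

```bash
cat > d.py <<'E'
from h import *
for a in (11.6,191.6): print(a,env.ik([609.5,287.4,60],down(a)), env.ik([460,-20,80],down(a-20.7)))
a=191.6
if env.ik([609.5,287.4,60],down(a)) is None or env.ik([460,-20,80],down(a-20.7)) is None: a=11.6
print("using",a)
env.command_gripper(50,80)
env.move_to([609.5,287.4,70],down(a)); env.movel([609.5,287.4,3],v=100)
print(env.current_force().round(1))
env.command_gripper(0,80); print("w",env.current_grip_width(),env.current_gripper_force())
env.movel([609.5,287.4,140],v=120); env.dwell(.2)
f=shot("wrist"); save(f,"bar1.png",s=1.4); np.save("bar1.npy",f,allow_pickle=True)
print("w",env.current_grip_width(),env.current_force().round(1),env.current_torque().round(2),env.current_time())
E
python3 d.py
```

```text
11.6 [ 2.16550235e+01  3.39421625e+01  8.50315882e+01 -2.54444375e-14
  6.10262492e+01  1.00550235e+01] [-7.74823675e+00  1.90167231e+01  1.11162951e+02 -2.54444375e-14
  4.98203259e+01  1.35176325e+00]
191.6 None None
using 11.6
[ 0.5 -0.5  0.3]
w 8.931020585023015 79.50270295143127
w 9.240014837163958 [-0.8  0.6 -2.1] [0.12 0.03 0.05] 10.1
```

View pics/bar1.png

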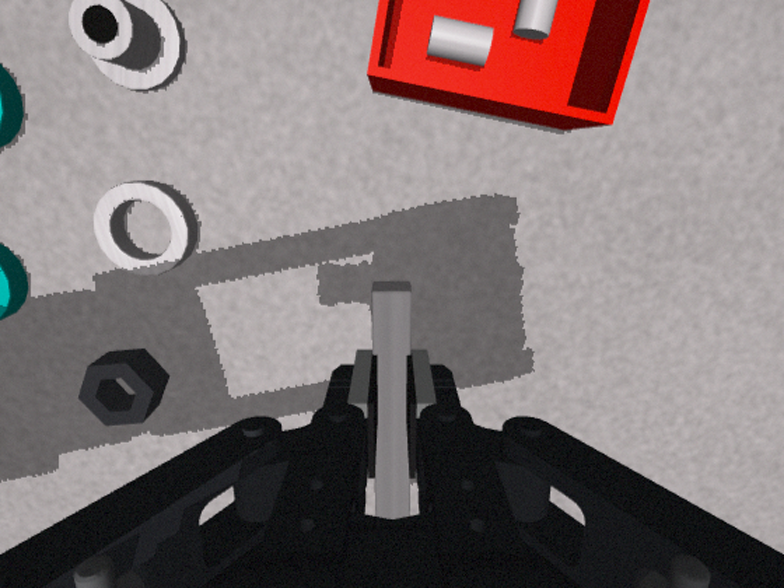

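The bar is held between the pads with its tail toward the camera at about [205,280]. Next I move to the pre-insert pose and check the bar's pitch against a projected model.

```bash
cat > g.py <<'E'
from h import *
q=np.array([546.466,-110.522]); yaw=np.radians(-9.06)
ex=np.array([np.cos(yaw),np.sin(yaw)]); ey=np.array([-ex[1],ex[0]])
def W(x,y,z): return np.r_[q+ex*x+ey*y,z]
AB=-9.06
E
cat > e.py <<'E'
from g import *
env.move_to(W(-100,198,100),down(AB)); env.movel(W(-100,198,47),v=100); env.dwell(.3)
for n in ("scene","top"):
    f=shot(n); np.save(n+"2.npy",f,allow_pickle=True)
    im=f["img"].copy()
    ends=[]
    pts=[W(-100,s,z) for s in (50,230) for z in (44,56)]
    pp=proj(f,pts); c=pp.mean(0).astype(int); print(n,pp.round(1).tolist())
    r0,c0=max(0,c[0]-45),max(0,c[1]-80); 
    s=5; cr=cv2.resize(im[r0:r0+90,c0:c0+150],None,fx=s,fy=s,interpolation=cv2.INTER_CUBIC)
    for P,col in [([W(-100,50,50),W(-100,230,50)],(255,0,0)),([W(-100,-30,50),W(-100,30,50)],(0,255,0)),([W(-114,-30,64),W(-86,-30,64),W(-86,30,64),W(-114,30,64),W(-114,-30,64)],(0,255,0))]:
        u=((proj(f,P)-[r0,c0]+.5)*s)[:,::-1].astype(np.int32); cv2.polylines(cr,[u],False,col,1)
    cv2.imwrite(f"pics/pre_{n}.png",cr[:,:,::-1])
print(env.current_ee_pos(),env.current_time())
E
python3 e.py
```

```text
scene [[195.7, 262.7], [192.6, 262.6], [211.7, 324.9], [208.6, 325.3]]
top [[256.5, 311.0], [256.1, 311.3], [243.7, 234.0], [243.2, 233.5]]
[479.11882714 100.74599148  47.38775884] 12.1083
```

View pics/pre_scene.png

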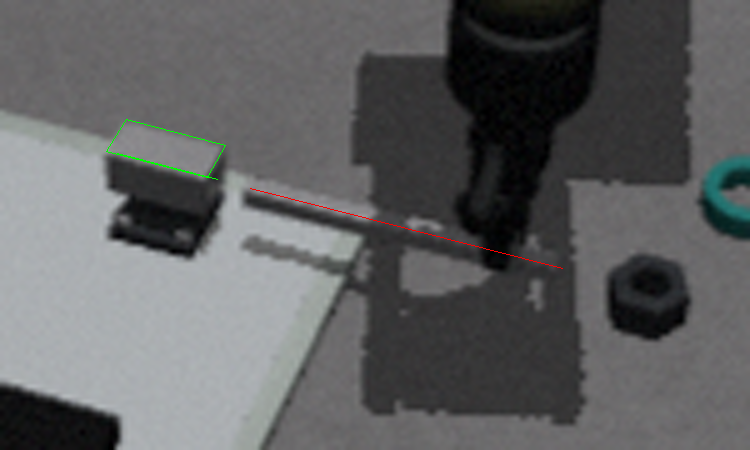

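View pics/pre_top.png

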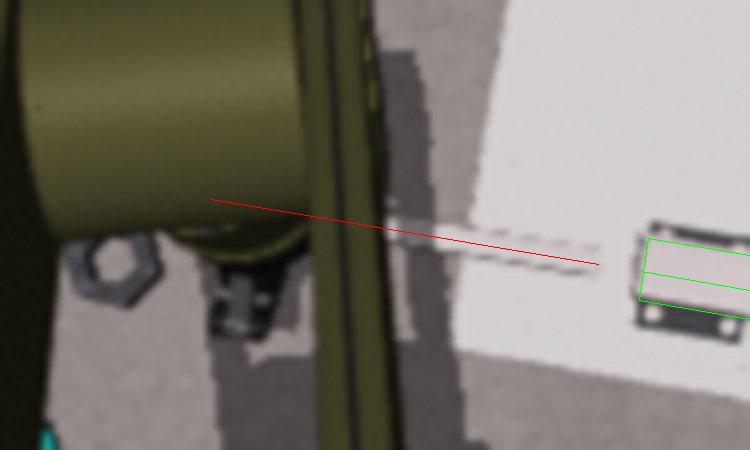

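```bash
cat > k.py <<'E'
from g import *
f=np.load("scene2.npy",allow_pickle=True).item(); g=f["img"].mean(2)
c=np.array([W(-94,50,44),W(-94,230,44)]); lo=proj(f,c); up=proj(f,np.array([W(-94,50,56),W(-94,230,56)])); far=proj(f,np.array([W(-106,50,56),W(-106,230,56)]))
for col in range(262,284,3):
    i=lambda p:np.interp(col,p[:,1],p[:,0])
    print(col,"pred far/up/lo",round(i(far),1),round(i(up),1),round(i(lo),1),g[188:208,col].astype(int).tolist())
# tube +x face: predicted upper/lower edges
for col in (240,246,250):
    a=[W(-86,y,64) for y in(-30,30)];b=[W(-86,y,36) for y in(-30,30)];d=[W(-114,y,64) for y in(-30,30)]
    i=lambda P:round(float(np.interp(col,proj(f,P)[:,1],proj(f,P)[:,0])),1)
    print("tube",col,i(d),i(a),i(b),g[172:204,col].astype(int).tolist())
print(proj(f,[W(-86,-30,64),W(-86,30,64)]))
E
python3 k.py
```

```text
262 pred far/up/lo 191.2 194.0 197.1 [103, 102, 99, 107, 132, 147, 142, 94, 64, 60, 123, 169, 173, 174, 173, 174, 143, 111, 105, 165]
265 pred far/up/lo 191.6 194.8 197.9 [103, 104, 101, 105, 98, 136, 140, 138, 73, 48, 56, 135, 169, 171, 172, 173, 157, 116, 103, 106]
268 pred far/up/lo 192.3 195.6 198.7 [101, 99, 102, 102, 103, 117, 134, 136, 136, 60, 46, 73, 159, 175, 174, 172, 173, 157, 114, 103]
271 pred far/up/lo 193.1 196.3 199.4 [101, 103, 104, 106, 107, 105, 112, 133, 134, 106, 58, 44, 97, 164, 174, 174, 173, 176, 121, 104]
274 pred far/up/lo 193.9 197.1 200.2 [103, 102, 106, 105, 104, 104, 101, 128, 140, 132, 90, 53, 44, 124, 168, 175, 175, 175, 172, 119]
277 pred far/up/lo 194.6 197.9 201.0 [102, 99, 104, 107, 106, 105, 106, 107, 139, 138, 145, 77, 53, 53, 134, 168, 175, 175, 177, 173]
280 pred far/up/lo 195.4 198.6 201.8 [107, 107, 109, 109, 106, 108, 108, 111, 110, 134, 135, 134, 71, 49, 72, 154, 166, 159, 157, 158]
283 pred far/up/lo 196.2 199.4 202.5 [74, 72, 99, 106, 106, 107, 108, 106, 106, 114, 135, 136, 106, 59, 46, 90, 151, 158, 158, 143]
tube 240 181.0 188.5 195.6 [97, 102, 107, 101, 105, 105, 104, 105, 105, 110, 134, 140, 135, 138, 136, 136, 134, 108, 61, 49, 47, 44, 47, 48, 41, 21, 17, 17, 21, 15, 43, 38]
tube 246 182.6 190.0 197.2 [105, 104, 105, 104, 104, 104, 100, 103, 103, 105, 104, 116, 134, 135, 136, 136, 137, 132, 128, 74, 48, 45, 44, 44, 48, 49, 25, 11, 17, 19, 21, 27]
tube 250 183.6 191.0 198.2 [104, 104, 103, 103, 103, 104, 105, 105, 107, 102, 104, 107, 116, 132, 136, 132, 132, 133, 138, 125, 77, 46, 45, 46, 46, 50, 49, 26, 12, 15, 32, 62]
[[186.88148928 233.83993573]
 [192.05729329 254.0117462 ]]
```

The bar edges and tube edges are offset from the prediction by the same 0.6 px, so the bar is level and on the axis. I feed it in steps, watching the force.

```bash
cat > i.py <<'E'
from g import *
f0=env.current_force().copy()
for s in (180,165,150,130,110,90,75,60):
    env.movel(W(-100,s,47.3),v=60)
    d=env.current_force()-f0; print(s,d.round(1))
    if abs(d).max()>12: print("STOP"); break
f=shot("scene"); save(f,"ins.png",(150,260,200,350),5); print(env.current_time(),env.current_grip_width())
E
python3 i.py
```

```text
180 [-0.2  0.1  0.7]
165 [-0.5  0.8  0.1]
150 [-1.2  0.2  0. ]
130 [ 0.1  0.5 -0.3]
110 [-1.2  0.6  0.4]
90 [-0.8  1.  -0.5]
75 [-0.4  0.3  0.7]
60 [-0.3  1.   0.6]
15.6583 9.368868014664017
```

View pics/ins.png

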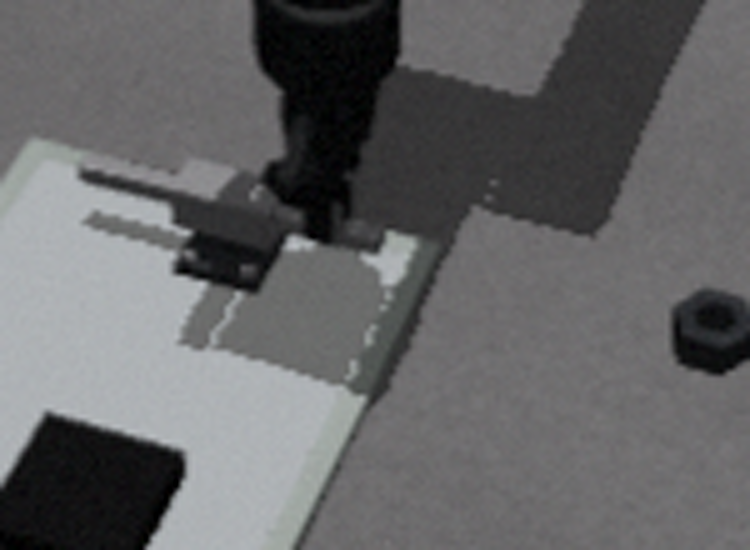

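The bar is through the tube and stands out at both ends: about x 80–175 and 285–385 in the crop. I set it down, release it, and look closely at the bush, ring and nut.

```bash
cat > l.py <<'E'
from g import *
env.movel(W(-100,60,43.5),v=40)
print(env.current_force().round(1))
env.command_gripper(35); env.movel(W(-100,60,130),v=150)
f=shot("scene"); save(f,"rel.png",(150,260,200,350),4)
env.move_to([440,285,200],down(-90)); env.dwell(.2)
f=shot("wrist"); np.save("near.npy",f,allow_pickle=True); save(f,"near.png",s=1.4)
for o,z in (("bush",0),("nut",0),("ring",0)):
    for d in env.mark_of(o,f)[:4]: print(o,round(d["score"],2),np.round(d["pixel"]),onz(f,d["pixel"],z).round(1)[:2])
    for d in env.masks_of(o,f)[:4]:
        m=d["mask"]; col=f["img"][m].mean(0).round()
        c,r=cv2.minEnclosingCircle(np.argwhere(m).astype(np.float32)); print("  mask",round(d["score"],2),m.sum(),col,np.round(c,1),round(r,1))
print(env.current_time())
E
python3 l.py
```

```text
[-0.4 -0.7  3.3]
bush 0.74 [166. 180.] [452.6 385.9]
  mask 0.95 2074 [160. 155. 157.] [170.6 179.5] 26.6
nut 0.65 [159. 378.] [459.8 185.6]
  mask 0.73 1543 [61. 62. 66.] [164. 384.] 26.0
ring 0.96 [249. 232.] [361.6 336.5]
ring 0.92 [156. 282.] [462.7 282.6]
ring 0.7 [317. 264.] [275.7 303.6]
ring 0.6 [247. 327.] [363.3 232.9]
  mask 0.97 1111 [  7. 148. 143.] [252.2 230.5] 26.1
  mask 0.7 1187 [ 10. 131. 127.] [250.  327.8] 26.2
  mask 0.67 1639 [119. 115. 117.] [156.8 276.8] 28.6
  mask 0.61 1473 [  8. 133. 128.] [318.4 266.8] 24.7
19.4
```

View pics/near.png

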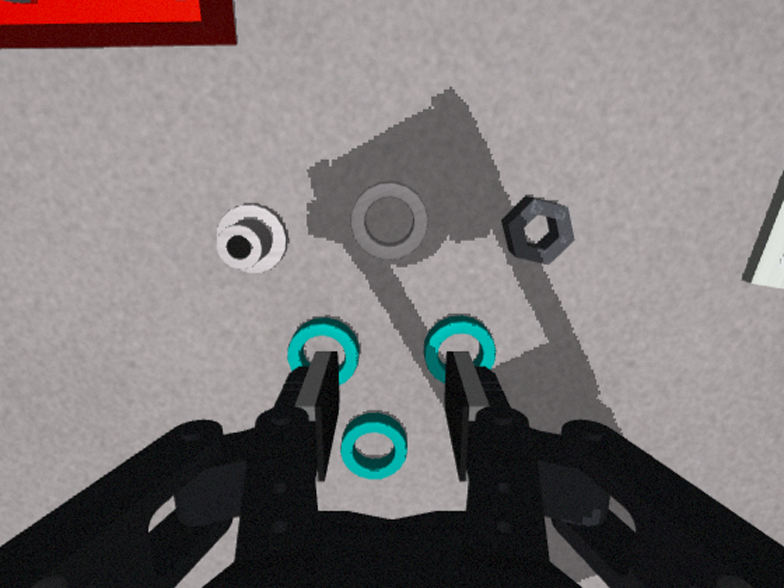

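View pics/rel.png

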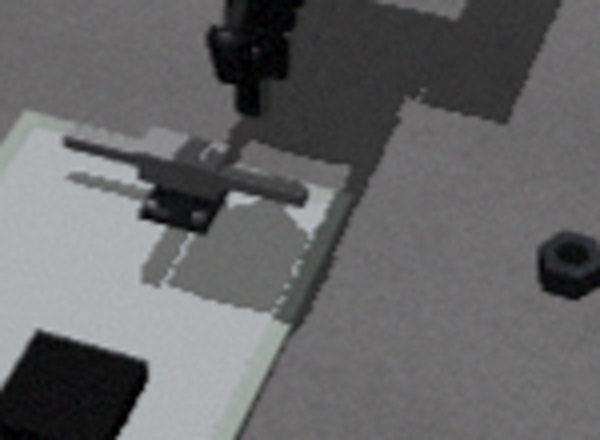

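The picture shows the grey ring at original [157,278], the bush at [170,181] and the nut at [164,384]. The turquoise ones are at [250,231], [250,327] and [318,267]. Below I refine the poses by fitting silhouettes to the masks and make the enlarged confirmation crop.

```bash
cat > m.py <<'E'
from h import *
from scipy.optimize import minimize
import json
f=shot("wrist"); th=np.linspace(0,2*np.pi,48,endpoint=False)
circ=lambda r,z,n=48,o=0:np.c_[r*np.cos(th[::48//n]+o),r*np.sin(th[::48//n]+o),np.full(n,z)]
mod={"bush":[[circ(25,0),circ(25,8)],[circ(15,8),circ(15,36)]],"nut":[[circ(23.67,0,6,np.pi/6),circ(23.67,22,6,np.pi/6)]],"ring":[[circ(27,0),circ(27,16)]]}
def sil(n,q):
    im=np.zeros((420*4,560*4),np.uint8); c,s=np.cos(q[2]),np.sin(q[2])
    for part in mod[n]:
        P=np.vstack(part); P=np.c_[q[0]+c*P[:,0]-s*P[:,1],q[1]+s*P[:,0]+c*P[:,1],P[:,2]]
        h=cv2.convexHull(((proj(f,P)[:,::-1]+.5)*4).astype(np.float32)); cv2.fillConvexPoly(im,h.astype(np.int32),255)
    return cv2.resize(im,(560,420),interpolation=cv2.INTER_AREA)/255.
out={}
for n,g in (("bush",(450,385)),("nut",(459,184.5)),("ring",(463,285))):
    best=min((d for d in env.masks_of(n,f)),key=lambda d:np.ptp(f["img"][d["mask"]].mean(0)))
    m=best["mask"].astype(np.uint8); 
    if n=="ring": cs,_=cv2.findContours(m,cv2.RETR_EXTERNAL,2); cv2.drawContours(m,cs,-1,1,-1)
    r=min((minimize(lambda q:np.abs(sil(n,q)-m).sum(),[*g,a],method="Nelder-Mead",options=dict(initial_simplex=[[*g,a],[g[0]+5,g[1],a],[g[0],g[1]+5,a],[*g,a+.3]])) for a in (0,.35,-.35)),key=lambda r:r.fun)
    out[n]=r.x.tolist(); print(n,r.x[:2].round(1),np.degrees(r.x[2]).round(1),r.fun,m.sum())
json.dump(out,open("obj.json","w"))
save(f,"ringcrop.png",(110,220,120,440),2.4)
for n,a in (("bush",-50),("nut",0),("ring",0)): print(n,[np.round(env.ik([*out[n][:2],60],down(k)),0) if env.ik([*out[n][:2],60],down(k)) is not None else None for k in (-90,-30,0,30)])
E
python3 m.py
```

```text
bush [448.5 385.3] -13.2 74.11372549019607 2129
nut [456.8 183.3] -14.3 355.8 1517
ring [463.2 286.9] 23.3 71.96862745098039 2475
bush [array([ 37.,  29.,  96.,  -0.,  55., 127.]), array([37., 29., 96., -0., 55., 67.]), array([37., 29., 96., -0., 55., 37.]), array([37., 29., 96., -0., 55.,  7.])]
nut [array([ 17.,  23., 109.,  -0.,  49., 107.]), array([ 17.,  23., 109.,  -0.,  49.,  47.]), array([ 17.,  23., 109.,  -0.,  49.,  17.]), array([ 17.,  23., 109.,  -0.,  49., -13.])]
ring [array([ 27.,  26., 102.,  -0.,  52., 117.]), array([ 27.,  26., 102.,  -0.,  52.,  57.]), array([ 27.,  26., 102.,  -0.,  52.,  27.]), array([ 27.,  26., 102.,  -0.,  52.,  -3.])]
```

View pics/ringcrop.png

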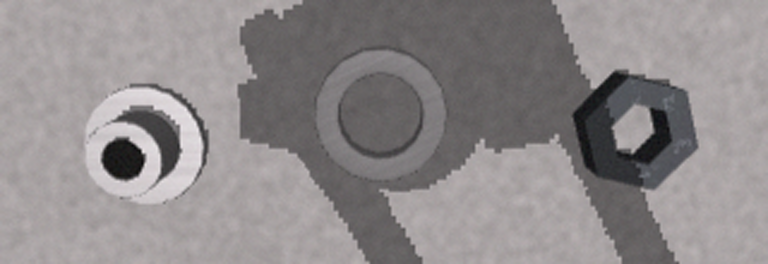

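The crop confirms it: the centre ring at crop (380,115) is grey steel, so it is the one wanted, and the turquoise ones lie elsewhere. Next I place the bush.

```bash
cat > pp.py <<'E'
from g import *
import json
obj=json.load(open("obj.json"))
def pick(n,z,a,op,force):
    p=obj[n][:2]; env.command_gripper(op,force)
    env.move_to([*p,110],down(a)); env.movel([*p,z],v=120)
    env.command_gripper(0,force); w=env.current_grip_width()
    env.movel([*p,130],v=150); print(n,"grip",round(w,1),round(env.current_grip_width(),1),env.current_force().round(1),env.current_time())
def place(x,y,z,a,op):
    env.move_to(W(x,y,150),down(a)); env.movel(W(x,y,z+15),v=150); f0=env.current_force().copy(); env.movel(W(x,y,z+.5),v=30)
    print("df",(env.current_force()-f0).round(1)); env.command_gripper(op); env.movel(W(x,y,150),v=120); print(env.current_time())
E
python3 - <<'E'
from pp import *
pick("bush",11,-30,50,60)
place(100,0,41,-30,50)
f=shot("top")
for d in env.mark_of("bush",f)[:2]: print(d["score"],onz(f,d["pixel"],30).round(1),W(100,0,30).round(1))
save(f,"bushtop.png",(130,290,270,420),4)
E
```

```text
bush grip 27.3 27.4 [ 0.2 -0.4 -4.2] 23.0083
df [-2.1  1.3  8.1]
27.8
```

```bash
python3 - <<'E'
from pp import *
env.move_to(W(50,0,220),down(-99.06)); env.dwell(.3)
f=shot("wrist"); save(f,"w2.png",(0,300,140,440),2); np.save("w2.npy",f,allow_pickle=True)
for n,z in (("bush",30),("stone_block",10)):
  for d in env.mark_of(n,f)[:2]: print(n,d["score"],np.round(d["pixel"]),onz(f,d["pixel"],z).round(1))
print(W(100,0,30).round(1),proj(f,[W(60,-40,30),W(60,40,30),W(140,40,30),W(140,-40,30)]).round(1).tolist())
for d in env.masks_of("bush",f)[:1]:
    c=np.argwhere(d["mask"]); print(c.min(0),c.max(0))
E
```

```text
bush 0.71 [129. 279.] [ 644.9 -125.6   30. ]
[ 645.2 -126.3   30. ] [[170.3, 320.2], [170.2, 239.5], [84.6, 236.7], [84.8, 323.2]]
[104 254] [157 306]
```

View pics/w2.png

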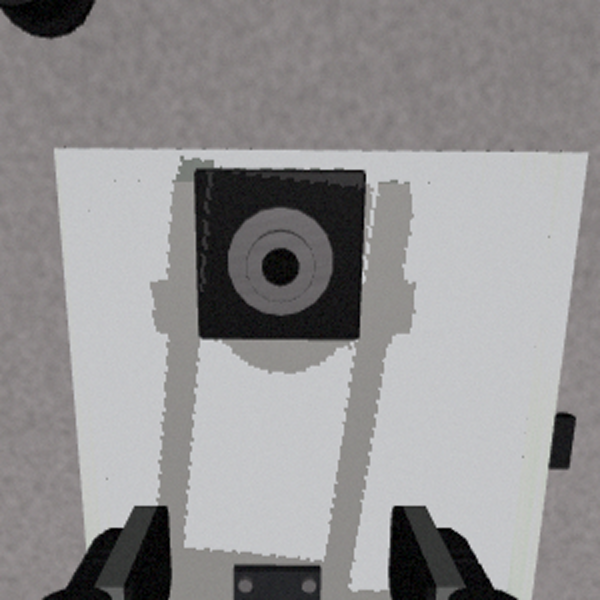

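```bash
python3 - <<'E'
from g import *
f=np.load("w2.npy",allow_pickle=True).item(); th=np.linspace(0,2*np.pi,90)
for dx,dy in ((0,0),(-3,0)):
  for r,z in ((25,38),(25,30),(15,66)):
    p=proj(f,[W(100+dx+r*np.cos(t),dy+r*np.sin(t),z) for t in th]); print(dx,z,p.min(0).round(1),p.max(0).round(1))
E
```

```text
0 38 [101.5 253.2] [156.2 306.6]
0 30 [101.7 253.8] [155.1 306. ]
0 66 [113.5 262.5] [149.2 297.5]
-3 38 [105.  253.3] [159.3 306.6]
-3 30 [105.  253.9] [158.1 305.9]
-3 66 [117.1 262.5] [152.7 297.5]
```

The bush sits about 1.7 mm toward the robot of the block's centre. I nudge it along plate x with a gentle regrip, then go for the nut.

```bash
python3 - <<'E'
from pp import *
env.command_gripper(50,20)
env.move_to(W(101.7,0,120),down(AB)); env.movel(W(101.7,0,42.5),v=100)
env.command_gripper(0,20); print(env.current_grip_width()); env.command_gripper(50); env.movel(W(101.7,0,150),v=120)
pick("nut",4,-74.3,62,60)
place(1.5,0,14,-99.06,58)
E
```

```text
28.390030529303893
nut grip 39.7 39.5 [ 0.3 -1.2 -0.8] 37.8583
df [-1.8  0.7  6.2]
42.225
```

```bash
python3 - <<'E'
from pp import *
pick("ring",3,-9,76,50)
place(1.5,-77.5,13,-9.06,72)
env.move_to(W(30,-20,260),down(-99.06)); env.dwell(.3)
f=shot("wrist"); save(f,"w3.png",(0,320,80,480),2); np.save("w3.npy",f,allow_pickle=True)
th=np.linspace(0,2*np.pi,90)
def ext(x,y,r,z): p=proj(f,[W(x+r*np.cos(t),y+r*np.sin(t),z) for t in th]); return p.min(0).round(1),p.max(0).round(1)
print("exp ring top",ext(0,-77.5,27,26),"exp bush",ext(100,0,25,38)); print("nut top centre/flats",proj(f,[W(0,0,32),W(0,20.5,32),W(0,-20.5,32)]).round(1).tolist())
print("block",proj(f,[W(60,-40,30),W(60,40,30),W(140,40,30),W(140,-40,30)]).round(1).tolist())
for n,z in (("bush",30),("nut",10),("ring",10)):
  for d in env.masks_of(n,f)[:2]: c=np.argwhere(d["mask"]); print(n,d["score"],c.min(0),c.max(0)+1)
  for d in env.mark_of(n,f)[:2]: v=onz(f,d["pixel"],z)[:2]-q; print(n,(v@ex).round(1),(v@ey).round(1))
print(env.current_time())
E
```

```text
ring grip 51.6 51.4 [-0.7  0.2 -1.6] 46.4583
df [-2.4  0.7 10.2]
51.4333
exp ring top (array([174.5, 306.2]), array([219.9, 353.1])) exp bush (array([ 81.3, 236.2]), array([131.7, 284.6]))
nut top centre/flats [[199.0, 262.0], [199.0, 243.9], [199.0, 280.1]]
block [[145.3, 298.1], [145.3, 224.6], [66.2, 221.1], [66.3, 299.4]]
bush 0.74 [ 81 237] [131 285]
bush 101.9 -0.3
nut 0.71 [176 244] [218 280]
nut 2.9 3.8
ring 0.77 [173 307] [219 353]
ring -1.8 -83.6
53.5667
```

View pics/w3.png

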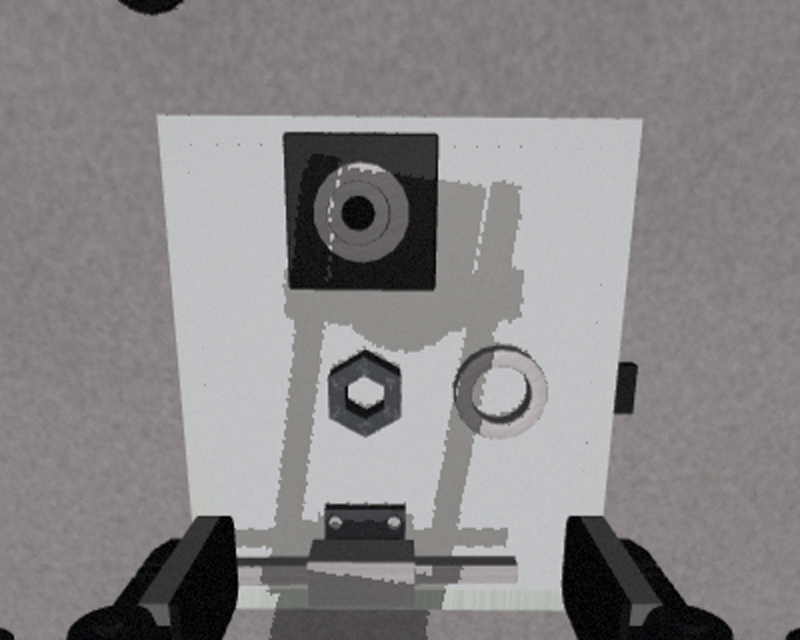

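The picture shows the bush centred on the block, the nut midway, the ring to its right with the intended gap, and the bar standing out at both ends of the tube. The masks match the targets to within about 1 px.

```bash
python3 -c "
from rig import env
print(env.sign_off(),env.current_time())"
```

```text
the job is handed in; nothing more can be done
the job is handed in; nothing more can be done
```

The job is handed in at about 54 s: in the last picture the bar stood out well over 20 mm at each end of the tube, the bush was centred on the block, the nut lay midway, and the ring lay to its right with about a 30 mm gap; the mug, loupe and red bin were not touched.

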